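# Stop the vacuum clamp, square the carving blank into the fence corner, reset the stop

## Task

The carving blank has to be re-set on the vacuum clamp. First press the mushroom stop button down until it latches and stays down, which shuts the vacuum off; only then slide the wooden blank on the plate square and flush into the corner of the two fence rails. With the blank home, turn the mushroom head clockwise until it is free to pop up again, and let go. Do not disturb the gouges lying behind the stop box and the plate.

Things in the scene. Friction and masses are not known exactly. Their poses are not given: they have to be found in the camera images.
- stop_box: grey stop box 110 (x) x 90 (y) x 60 mm tall fixed to the bench, one red mushroom head standing up from the middle of its top; origin under its centre, z up
- stop_top (a point): centre of the top of the round mushroom head, moving with it. The head is 40 mm across and 18 mm thick (its top flat with a bevelled edge, rim straight for 11 mm from 2 mm above its underside), on a 20 mm neck. Its top is 94 mm above the bench when up, about 84 to 85 mm when latched, leaving about 6 mm between the box top and the head's underside. The round head can be gripped across at any yaw
- stop_push (a joint): how far the head is pressed down, m: 0 up, about 0.0095 latched, 0.0115 hard stop. The spring gives only 1 to 3 N on the way, then the stop is hard; it must go past about 0.010 to latch, so press to the hard stop, and again if it comes back up. It then stays down until turned
- stop_turn (a joint): turn of the head clockwise seen from above, rad: 0 at rest, 1.05 hard stop. A weak spring (well under 0.1 N m) brings it slowly back over a second or so when let go. Turning a latched head past about 0.55 frees the latch, and the head springs up as soon as it is not held; turn to about 0.95
- plate: grey grooved clamping plate 240 (x) x 260 (y) x 20 mm thick, fixed to the bench; origin under its centre. Two aluminium fence rails, 18 mm thick and 14 mm high above the plate, stand along its +x side (inner face at x = +90 mm) and its -y side (inner face at y = -100 mm), in its own axes
- fence_corner (a point): where the inner faces of the two rails meet, on the plate's top surface (20 mm above the bench); plate frame (90, -100, 20) mm; axes as the plate's
- blank: loose roughed-out block of pale wood on the plate, 0.15 to 0.31 kg: base 80 (x) x 110 (y) x 28 mm tall with a hump in the middle of its top (59 mm tall in all, at least 20 mm in from the sides); origin under the centre of the base. Home: its +x and -y faces against the rails, so that its origin is at (50, -45, 20) mm in the plate's frame, same axes
- gouge_a: wood-handled gouge with a red ferrule lying beyond the stop box, 235 mm long, 27 mm thick; origin at the ferrule end of the handle, underside; blade along +x
- gouge_b: pale-handled gouge lying beyond the clamping plate, 255 mm long, 27 mm thick; origin at the ferrule end of the handle, underside; blade along +x
Mind the look-alikes: they are no part of the job. There is more than one size of the stop_box; the job needs the larger. What is shaped like the blank but turquoise is not meant.

How it is judged (in metres and radians):
On the way, in this order (a step that is already met when the one before it is completed fails the run):
1. the stop head is latched down and stays down untouched, the blank not yet moved (less than 10 mm) (value of joint stop_push above 0.008 m and contact force between stop_box and the arm below 0.2 N and contact force between stop_box and the fingers below 0.2 N and distance of blank from where it was at the start of the episode below 0.01 m), for 0.2 s.
2. with the stop still down, the blank is square and flush in the fence corner (value of joint stop_push above 0.008 m and x of blank in the frame of plate above 0.0465 m and y of blank in the frame of plate below -0.0415 m and angle between the x axis of blank and the x axis of plate, either way round below 0.035 rad and z of blank in the frame of plate below 0.024 m), for 0.2 s.
3. the head is turned clockwise by 0.4 rad or more (value of joint stop_turn above 0.4 rad).
At the end, for the whole second after the job is handed in: The stop head is up again (pressed less than 2 mm); the blank lies on the plate with both faces within 3.5 mm of the rails and square to them within 0.035 rad, at rest (value of joint stop_push below 0.002 m and x of blank in the frame of plate above 0.0465 m and y of blank in the frame of plate below -0.0415 m and angle between the x axis of blank and the x axis of plate, either way round below 0.035 rad and z of blank in the frame of plate below 0.024 m and linear speed of blank below 0.01 m/s); the robot touches nothing.
It fails at once if one of the two gouges is shifted by more than 30 mm (distance of any of gouge_a, gouge_b from where it was at the start of the episode above 0.03 m).
It also fails if it takes over 72 s, if anything falls off the work surface, if the arm or the gripper's body presses on something with over 40 N, if the wrist force passes 120 N, or if a joint passes its speed limit or range.

## Robot

A 7-joint arm with a two-finger parallel gripper is mounted at the origin on the work surface. World frame = base frame: x ahead of the robot, y to its left, z up, the work surface at z = 0. Lengths are in mm, angles in rad, forces in N, time in s.
With the tool pointing down it reaches from about 400 to 900 mm from the base axis. Payload 5.5 kg.
Tool frame: the origin (TCP) lies at the very end of the fingers, on their centre line; the grasp point (between the pads) lies 19 mm behind it; z points along the fingers, y is the line along which they close (so a half turn about z gives the same grasp; the last joint's range is limited). The gripper opens to 92 mm and grips with 3 to 60 N. Pads are 19 mm wide; open, the fingers measure 130 mm over their backs; the gripper's body (75 mm by 190 mm) begins 47 mm behind the grasp point.
Start: joints at [-0.896, 0.501, -0.427, 1.55, 0.221, 1.138, -0.21], TCP at [260.132, 595.677, 226.729] pointing down, gripper open.
Joint ranges: [-2.88, 2.88], [-0.31, 2.03], [-1.54, 1.56], [0.2, 2.42], [-1.41, 4.55], [0.19, 2.02], [-2.57, 2.57]. Speed limits (rad/s): [2.57, 2.57, 3.14, 3.14, 3.14, 3.14, 3.14].

## Interface

Orientations are given as a unit quaternion [w, x, y, z].
In Python, from bench import get_state, vision, order, spotter gives the robot as it stands.
- The arm moves only by the tool apply_moves, never from a script. Its argument "increments" is a list that holds one entry, the list of rows, each a list of 4 numbers: the shift along the world's x, y, z in cm, then the turn about the world's z in rad. In form: [[[x, y, z, twist], ...]]. A call has 1 to 20 rows; each row is the pose to reach, as a shift and turn from the pose commanded when the call began; what a row does not reach only later rows make up. A row lasts 1/10 s, in which the tool goes at most 50 mm and 8.59 degrees, less where a joint would pass 70% of its speed; a pose out of reach is approached as far as the arm can. A call with a gripper value outside its range is refused whole. "fingers" is the finger opening in cm, from 0 to 9.18, set as the call begins (left out, the last holds). The fingers move at their own pace and stop on an object; the grip force is fixed at half the most. Time passes only in rows, so rows that repeat a pose let the fingers close. It gives the time, the measured TCP pose, the force, the opening and the grip force at its end, in the units of the state.
- get_state(): the state, without advancing time (a new reading comes with each control period).
- vision.grab_frame(name): name is "scene" or "top" or "wrist"; returns a dict with "frame" (384x512x3 uint8, blue, green, red), "fx", "fy", "cx", "cy" (pixels), "world_to_cam" (4x4, takes a point from world to camera coordinates). Camera axes: x right, y down, z forward; pixel columns grow to the right and rows downward; lengths in mm; the calibration is good to about 2 mm. The wrist camera is an equidistant fisheye: a pixel r from the principal point sees the ray r / f radians off the axis. A picture is of the moment at which its call begins. There is no depth.
- order.hand_in(): hands the job in; it is judged then, once.
Trained networks look in a picture, given as the dict that the camera call returned (one of the last four; its "shot" number tells which), for a name from the list of things; names that differ only in an ending like _2 or _b are one class to them, and where a whole thing is asked for, a point or a joint stands for the part that bears it (a point fixed in the world has none). Each returns a list of dicts, best first, with "score" (0 to 1); they miss things now and then, are a little off and sometimes report something else, mostly with a low value. They report only what shows in the picture. A call takes as long as a camera call. They do not tell look-alikes from the thing itself.
- spotter.look_for(label, picture): "at" ([column, row] in pixels, amid what is visible of it).
- spotter.pinpoint(label, picture): "at" ([column, row] in pixels: a listed point, or the origin of a listed thing).
The state is a dict: "clock": time; "joint_positions": joint angles; "qvel": joint speeds; "effort": joint torques, N m; "tcp_pos": TCP position; "tcp_rot": TCP orientation; "contact_force": force on the tool from outside, world axes, zero at the start; "torque": the same for the moment, N m; "gripper_width": finger opening in mm; "grip_force": force on a finger pad.
Only numpy, scipy, OpenCV 4.12 (cv2) and the standard library are available. Lean on these libraries where they do the work, as an engineer would, in place of code of your own. Each camera call takes 0.05 s, during which the arm holds its last target. There are 200 camera calls.

## Working session

There is one attempt and no reset: what is moved stays moved. The work goes in short steps, Python scripts to look and compute and a tool call to move; the robot and the scene stay as the last step left them, time stands still between calls to the robot, and variables do not carry over. Pictures are saved under pics/ and viewed, at most 10 in all, crops included, and the job is handed in when it is done.

Besides the shell and the picture viewer there is one more tool, called after ">>>" as name(argument=value, ...), one argument or row to a line, values as JSON. apply_moves: Moves the arm, as the interface text tells. Its arguments: {"type":"object","properties":{"increments":{"type":"array","items":{"type":"array","items":{"type":"array","items":{"type":"number"}}}},"fingers":{"type":"number"}},"required":["increments"]}

```bash
mkdir -p pics; cat > h.py <<'E'
import numpy as np, cv2
from bench import get_state, vision, order, spotter
def ray(p,uv):
    M=np.array(p["world_to_cam"]);R=M[:3,:3];c=-R.T@M[:3,3]
    d=np.array([(uv[0]-p["cx"])/p["fx"],(uv[1]-p["cy"])/p["fy"],1.0])
    return c,R.T@d
def onz(p,uv,z):
    c,d=ray(p,uv);return (c+d*(z-c[2])/d[2])
def proj(p,X):
    M=np.array(p["world_to_cam"]);q=M[:3,:3]@np.array(X)+M[:3,3]
    return [p["cx"]+p["fx"]*q[0]/q[2],p["cy"]+p["fy"]*q[1]/q[2]]
E
python3 - <<'E'
from h import *
s=get_state();print(s["clock"],s["tcp_pos"],s["tcp_rot"])
zs=dict(stop_box=0,stop_top=94,plate=0,fence_corner=20,blank=20,gouge_a=0,gouge_b=0)
for n in("scene","top"):
    p=vision.grab_frame(n);cv2.imwrite(f"pics/{n}0.png",p["frame"])
    for k,z in zs.items():
        for r in spotter.pinpoint(k,p)[:4]:
            print(n,k,round(r["score"],2),np.round(r["at"]),np.round(onz(p,r["at"],z)))
E
```

```text
0.0 [259.93777059 594.9938173  225.67923553] [-2.19598800e-04  2.04427833e-01  9.78881148e-01 -9.54697926e-04]
scene stop_box 0.76 [376. 275.] [546. 319.   0.]
scene stop_box 0.6 [332. 255.] [577. 167.   0.]
scene stop_top 0.58 [378. 260.] [570. 319.  94.]
scene plate 0.71 [254. 203.] [ 579. -205.   -0.]
scene plate 0.46 [222. 193.] [ 630. -336.    0.]
scene fence_corner 0.88 [222. 190.] [ 632. -334.   20.]
scene blank 0.77 [256. 198.] [ 572. -205.   20.]
scene blank 0.56 [223. 195.] [ 651. -308.   20.]
scene blank 0.54 [211. 141.] [ 429. -645.   20.]
scene gouge_a 0.72 [304. 272.] [700. 147.   0.]
scene gouge_a 0.53 [227. 218.] [ 714. -214.    0.]
scene gouge_b 0.72 [304. 272.] [700. 147.   0.]
scene gouge_b 0.53 [227. 218.] [ 714. -214.    0.]
top stop_box 0.78 [131. 219.] [543. 310.   0.]
top stop_box 0.72 [163. 211.] [569. 188.   0.]
top stop_box 0.62 [160. 210.] [575. 201.   0.]
top stop_top 0.62 [124. 217.] [546. 308.  94.]
top stop_top 0.41 [160. 212.] [561. 178.  94.]
top plate 0.96 [272. 205.] [ 583. -220.    0.]
top fence_corner 0.86 [300. 187.] [ 649. -322.   20.]
top blank 0.95 [268. 210.] [ 566. -203.   20.]
top blank 0.7 [394. 248.] [ 418. -660.   20.]
top gouge_a 0.85 [271. 165.] [ 733. -220.    0.]
top gouge_a 0.77 [173. 177.] [695. 148.   0.]
top gouge_b 0.85 [271. 165.] [ 733. -220.    0.]
top gouge_b 0.77 [173. 177.] [695. 148.   0.]
```

View pics/top0.png

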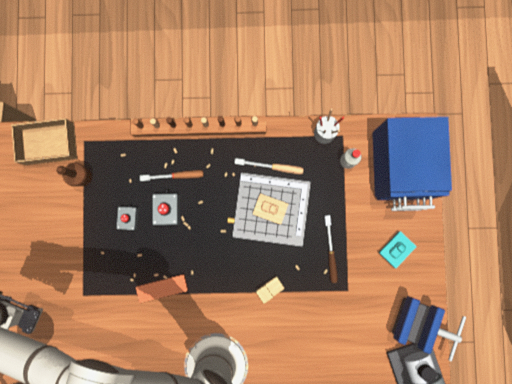

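View pics/scene0.png

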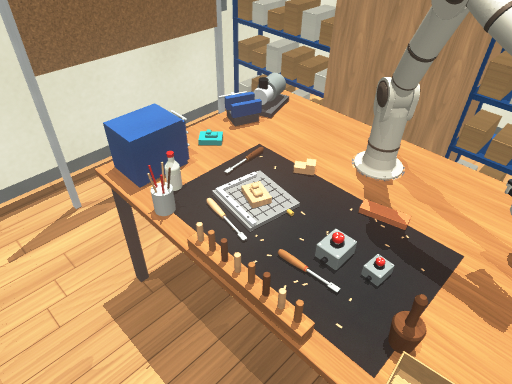

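The large stop box shows at top-view pixel (165,210), beside the small one at (125,218). The plate is at (272,210) with the pale blank on it at (269,207). The turquoise look-alike at (398,250) is off the plate. I'll move over the stop box for a wrist view.

>>> apply_moves(
  increments=[
    [[3, -4, 0, 0], [6, -8, 0, 0], [9, -12, 0, 0], [12, -16, 0, 0], [15, -20, 0, 0], [18, -24, 0, 0], [21, -28, 0, 0], [24, -32, 0, 0], [27, -36, 0, 0], [30, -40, 0, 0], [30, -41, 0, 0], [30, -41, 0, 0], [30, -41, 0, 0]],
  ],
)

```text
clock: 2.1
tcp_pos: [559.3, 187.2, 226.7]
tcp_rot: [-0.0, 0.204, 0.979, 0.0]
contact_force: [0.1, 0.8, -0.4]
gripper_width: 91.4
grip_force: 0.0
```

```bash
cat >> h.py <<'E'
def wray(p,uv):
    M=np.array(p["world_to_cam"]);R=M[:3,:3];c=-R.T@M[:3,3]
    v=np.array([(uv[0]-p["cx"])/p["fx"],(uv[1]-p["cy"])/p["fy"]]);t=np.hypot(*v)
    d=np.r_[v/max(t,1e-9)*np.sin(t),np.cos(t)]
    return c,R.T@d
def wonz(p,uv,z):
    c,d=wray(p,uv);return (c+d*(z-c[2])/d[2])
def wproj(p,X):
    M=np.array(p["world_to_cam"]);q=M[:3,:3]@np.array(X,float)+M[:3,3]
    r=np.hypot(q[0],q[1]);t=np.arctan2(r,q[2])
    return [p["cx"]+p["fx"]*t*q[0]/r,p["cy"]+p["fy"]*t*q[1]/r]
E
python3 - <<'E'
from h import *
s=get_state();print(s["clock"],s["tcp_pos"],s["contact_force"])
zs=dict(stop_box=0,stop_top=94,plate=0,fence_corner=20,blank=20)
p=vision.grab_frame("wrist");cv2.imwrite("pics/w1.png",p["frame"])
c,d=wray(p,(p["cx"]+1e-6,p["cy"]));print("cam",c,d)
for k,z in zs.items():
    for r in spotter.pinpoint(k,p)[:4]:
        print(k,round(r["score"],2),np.round(r["at"]),np.round(wonz(p,r["at"],z)))
q=vision.grab_frame("top");cv2.imwrite("pics/t1.png",cv2.resize(q["frame"][150:290,90:350],None,fx=3,fy=3,interpolation=cv2.INTER_CUBIC))
E
```

```text
2.1 [559.31357393 187.1795246  226.73779629] [ 0.12578905  0.78468043 -0.40418548]
cam [494.02528535 215.91430837 383.12894809] [ 0.24879886 -0.10687676 -0.96264037]
stop_box 0.74 [333. 118.] [545. 314.   0.]
stop_box 0.7 [240. 177.] [570. 171.   0.]
stop_top 0.94 [238. 201.] [574. 169.  94.]
stop_top 0.88 [352. 119.] [541. 309.  94.]
```

View pics/w1.png

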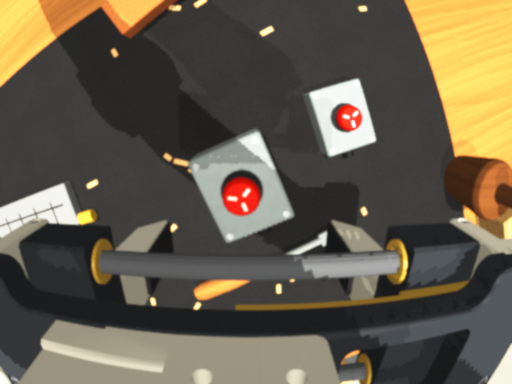

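The wrist picture shows the large box with its head at about (242,195) and the small one at (347,117). I'll refine the head centre from the red blob.

```bash
python3 - <<'E'
from h import *
p=vision.grab_frame("wrist");f=p["frame"].astype(int)
m=((f[...,2]>120)&(f[...,1]<70)&(f[...,0]<70)).astype(np.uint8)
n,l,st,ce=cv2.connectedComponentsWithStats(m)
for i in range(1,n):
    if st[i,4]>300:
        c,_=max([(h,cv2.contourArea(h)) for h in cv2.findContours((l==i).astype(np.uint8),0,2)[0]],key=lambda a:a[1])
        (u,v),r=cv2.minEnclosingCircle(c)
        print(st[i],u,v,r,[np.round(wonz(p,(u,v),z)[:2],1) for z in(94,86,80)])
        pts=c[:,0,:].astype(float);w=np.array([wonz(p,x,88)[:2] for x in pts]);print(w.min(0),w.max(0))
E
```

```text
[223 177  38  37 890] 241.2421112060547 194.8631591796875 18.87930679321289 [array([569.8, 174.6]), array([571.9, 173.5]), array([573.4, 172.7])]
[551.98159751 154.13856941] [591.8145978  193.11482212]
```

>>> apply_moves(
  increments=[
    [[1.4, -1.6, 0, 0], [1.4, -1.6, -4, 0], [1.4, -1.6, -8, 0], [1.4, -1.6, -10, 0], [1.4, -1.6, -11, 0], [1.4, -1.6, -11, 0]],
  ],
  fingers=0,
)

```text
clock: 3.1
tcp_pos: [573.2, 169.6, 115.5]
tcp_rot: [-0.001, 0.204, 0.979, -0.001]
contact_force: [0.5, 0.3, 1.6]
gripper_width: 48.2
grip_force: 0.0
```

```bash
python3 - <<'E'
from h import *
print(get_state()["contact_force"])
p=vision.grab_frame("wrist");cv2.imwrite("pics/w2.png",p["frame"])
print([wproj(p,X) for X in((574,172,94),get_state()["tcp_pos"])])
for r in spotter.pinpoint("stop_top",p)[:4]: print(r,wonz(p,r["at"],94))
E
```

```text
[0.4745548  0.34449018 1.62482574]
[[np.float64(252.00478170133695), np.float64(222.67497647573308)], [np.float64(249.28086220081994), np.float64(239.11825132947575)]]
{'at': [412.4, 101.2], 'score': 0.76} [540.6403495  301.01909182  94.        ]
{'at': [251.0, 184.3], 'score': 0.62} [550.39650023 181.53305554  94.        ]
{'at': [250.3, 222.1], 'score': 0.56} [573.19602031 171.15400997  94.        ]
```

View pics/w2.png

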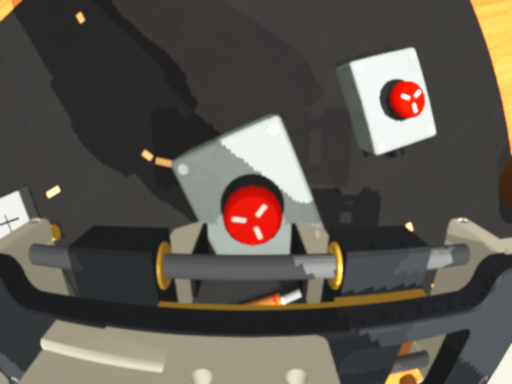

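>>> apply_moves(
  increments=[
    [[-0.2, 0.3, 0, 0], [-0.2, 0.3, 0, 0], [-0.2, 0.3, -0.5, 0], [-0.2, 0.3, -1.5, 0], [-0.2, 0.3, -2.2, 0], [-0.2, 0.3, -2.6, 0], [-0.2, 0.3, -3.0, 0], [-0.2, 0.3, -3.3, 0], [-0.2, 0.3, -3.4, 0], [-0.2, 0.3, -3.4, 0]],
  ],
  fingers=0,
)

```text
clock: 4.2
tcp_pos: [571.9, 172.6, 82.8]
tcp_rot: [-0.0, 0.204, 0.979, -0.0]
contact_force: [-1.9, 0.1, 3.2]
gripper_width: 0.7
grip_force: 1.7
```

>>> apply_moves(
  increments=[
    [[0, 0, -0.1, 0], [0, 0, -0.2, 0], [0, 0, -0.2, 0]],
  ],
)

```text
clock: 4.5
tcp_pos: [572.1, 172.6, 82.5]
tcp_rot: [0.0, 0.204, 0.979, -0.0]
contact_force: [-5.6, -1.8, 16.7]
gripper_width: 0.5
grip_force: 7.8
```

>>> apply_moves(
  increments=[
    [[0, 0, 1, 0], [0, 0, 5, 0], [0, 0, 10, 0], [0, 0, 15, 0], [1, -4, 18, 0], [2, -8, 20, 0], [3, -12, 20, 0], [4, -16, 20, 0], [5, -20, 20, 0], [6, -24, 20, 0], [7, -28, 20, 0], [8, -32, 20, 0], [9, -36, 20, 0], [10, -40, 20, 0], [10, -42, 20, 0], [10, -42, 20, 0], [10, -42, 20, 0]],
  ],
)

```text
clock: 6.2
tcp_pos: [672.0, -246.3, 280.3]
tcp_rot: [-0.0, 0.204, 0.979, 0.001]
contact_force: [0.6, 1.4, 0.5]
gripper_width: 0.4
grip_force: 0.0
```

```bash
python3 - <<'E'
from h import *
s=get_state();print(s["clock"],s["tcp_pos"])
p=vision.grab_frame("wrist");cv2.imwrite("pics/w3.png",cv2.resize(p["frame"],(800,600),interpolation=cv2.INTER_CUBIC))
import pickle;pickle.dump(p,open("w3.pkl","wb"))
for k,z in dict(plate=0,fence_corner=20,blank=20,gouge_b=0).items():
    for r in spotter.pinpoint(k,p)[:3]: print(k,round(r["score"],2),np.round(r["at"]),np.round(wonz(p,r["at"],z)))
q=vision.grab_frame("top")
for k,z in dict(stop_top=94,plate=0,fence_corner=20,blank=20).items():
    for r in spotter.pinpoint(k,q)[:3]: print(k,round(r["score"],2),np.round(r["at"],1),np.round(onz(q,r["at"],z)))
q=vision.grab_frame("scene")
for r in spotter.pinpoint("stop_top",q)[:3]: print(r, onz(q,r["at"],94),onz(q,r["at"],84.5))
E
```

```text
6.2 [ 671.95339072 -246.2823432   280.29008753]
fence_corner 0.68 [189. 161.] [ 638. -324.   20.]
blank 0.75 [245.  86.] [ 575. -208.   20.]
gouge_b 0.78 [466.  89.] [702. 159.   0.]
gouge_b 0.62 [277. 185.] [ 728. -222.    0.]
stop_top 0.61 [124.4 219.1] [539. 306.  94.]
stop_top 0.48 [163.7 208.1] [575. 166.  94.]
fence_corner 0.94 [300.3 187.2] [ 646. -325.   20.]
blank 0.8 [398.  248.8] [ 413. -676.   20.]
{'at': [341.3, 234.6], 'score': 0.68} [560.99610038 177.27455595  94.        ] [552.34526435 173.03712484  84.5       ]
{'at': [378.3, 259.0], 'score': 0.46} [565.28025554 316.79681669  94.        ] [556.67396695 314.01016396  84.5       ]
```

View pics/w3.png

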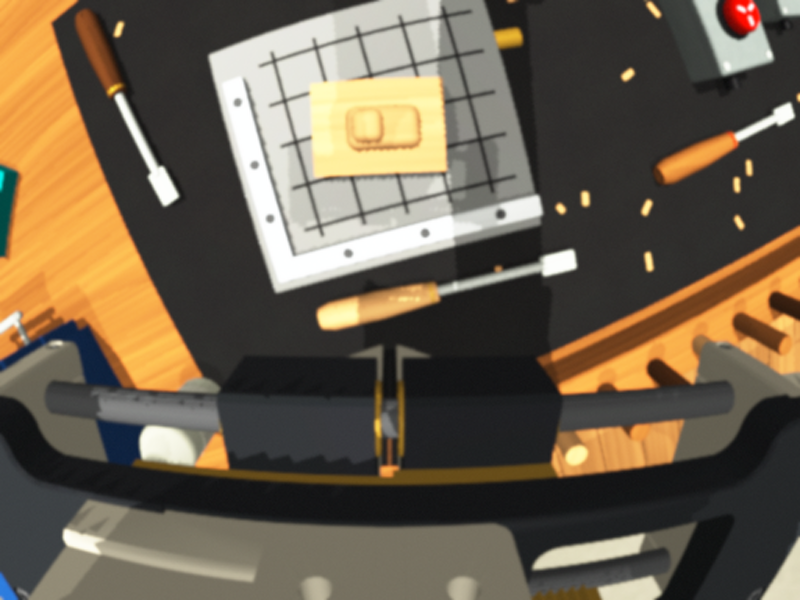

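The picture shows the plate with its two rails meeting at about (290,265), and the blank off the corner, turned a few degrees against the plate. Next I'll rectify the view to measure it and check the latch in the scene camera.

```bash
cat >> h.py <<'E'
def rect(p,z,x0,x1,y0,y1,s=2):
    # orthographic view: row -> x decreasing, col -> y decreasing, s px/mm
    xs=np.arange(x1,x0,-1/s);ys=np.arange(y1,y0,-1/s)
    M=np.array(p["world_to_cam"]);Y,X=np.meshgrid(ys,xs)
    q=np.stack([X,Y,0*X+z],-1)@M[:3,:3].T+M[:3,3]
    r=np.hypot(q[...,0],q[...,1]);t=np.arctan2(r,q[...,2])/r
    return cv2.remap(p["frame"],(p["cx"]+p["fx"]*t*q[...,0]).astype(np.float32),(p["cy"]+p["fy"]*t*q[...,1]).astype(np.float32),cv2.INTER_LINEAR)
def red(f):
    f=f.astype(int);m=((f[...,2]>120)&(f[...,1]<70)&(f[...,0]<70)).astype(np.uint8)
    n,l,st,ce=cv2.connectedComponentsWithStats(m)
    return [(st[i],np.round(ce[i],1)) for i in range(1,n) if st[i,4]>30]
def blank(p,z=48,show=None):
    im=rect(p,z,430,750,-380,-60);h=cv2.cvtColor(im,cv2.COLOR_BGR2HSV)
    m=cv2.inRange(h,(10,45,120),(30,255,255));m=cv2.morphologyEx(m,cv2.MORPH_OPEN,np.ones((9,9)))
    out=[]
    for c in cv2.findContours(m,0,2)[0]:
        if cv2.contourArea(c)>15000:
            (u,v),(w,hh),a=cv2.minAreaRect(c)
            out.append((750-v/2,-60-u/2,w/2,hh/2,a))
    if show: cv2.imwrite(show,im[:600])
    return out
E
python3 - <<'E'
from h import *
import pickle;p=pickle.load(open("w3.pkl","rb"))
for z in(48,20): print(blank(p,z,f"pics/r{z}.png"))
print(red(cv2.imread("pics/scene0.png")));print(red(vision.grab_frame("scene")["frame"]))
im=rect(p,34,430,750,-380,-60);cv2.imwrite("pics/r34.png",im[:600])
c,d=wray(p,(p["cx"]+1e-6,p["cy"]));print(c)
E
```

```text
[(567.4075012207031, -209.63067626953125, 113.65278625488281, 84.9418716430664, 21.250507354736328)]
[(564.6545104980469, -209.12840270996094, 122.00837707519531, 90.98139953613281, 21.28640365600586)]
[(array([149, 166,   8,  21,  41], dtype=int32), array([152.4, 175.7])), (array([332, 233,  12,  11,  53], dtype=int32), array([337.2, 239.4])), (array([376, 258,   9,   8,  31], dtype=int32), array([379. , 262.8]))]
[(array([149, 166,   8,  21,  40], dtype=int32), array([152.4, 175.6])), (array([332, 237,  12,   8,  50], dtype=int32), array([336.8, 241.4])), (array([376, 258,   9,   8,  31], dtype=int32), array([379. , 262.8]))]
[ 606.68535461 -217.5463796   436.67750297]
```

View pics/r34.png

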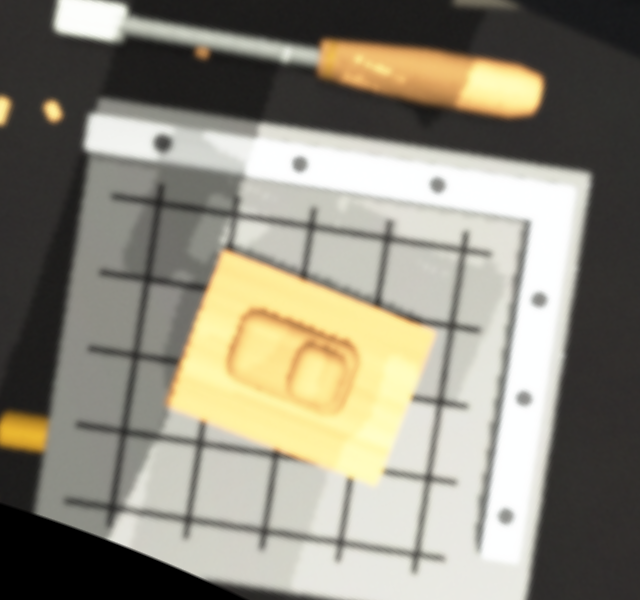

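The scene camera shows the large head about 4 px lower, while the small one hasn't moved, so it's latched. From the rectified view:
- **Rails:** inner corner at about (640,-324), plate yaw about -0.147.
- **Blank:** at (567,-210), yaw -0.371.

I'll grip the blank across its 80 mm width.

>>> apply_moves(
  increments=[
    [[-2, 1, -1, -0.14], [-4, 1.5, -3, -0.28], [-6, 2.5, -5, -0.42], [-8, 3.2, -7, -0.56], [-10, 3.8, -9, -0.7], [-10.5, 3.8, -11, -0.84], [-10.5, 3.8, -12, -0.98], [-10.5, 3.8, -13, -1.12], [-10.5, 3.8, -14, -1.26], [-10.5, 3.8, -15, -1.4], [-10.5, 3.8, -15, -1.53], [-10.5, 3.8, -15, -1.53], [-10.5, 3.8, -15, -1.53], [-10.5, 3.8, -15, -1.53]],
  ],
  fingers=9.18,
)

```text
clock: 8.25
tcp_pos: [567.4, -209.4, 131.1]
tcp_rot: [0.0, 0.825, 0.566, 0.0]
contact_force: [-0.1, -0.2, 0.3]
gripper_width: 91.9
grip_force: 0.0
```

```bash
python3 - <<'E'
from h import *
s=get_state();print(s["clock"],s["tcp_pos"],s["tcp_rot"],s["joint_positions"],s["gripper_width"])
p=vision.grab_frame("wrist");print(blank(p,48))
c,d=wray(p,(p["cx"]+1e-6,p["cy"]));print(c)
im=p["frame"].copy()
for X in [s["tcp_pos"],(567.4,-209.6,48)]: cv2.circle(im,tuple(int(v) for v in wproj(p,X)),3,(255,0,0),-1)
cv2.imwrite("pics/w4.png",im)
E
```

```text
8.25 [ 567.43757151 -209.3977269   131.10819408] [2.59357988e-04 8.24636927e-01 5.65662266e-01 2.69423882e-04] [ 0.16322438  0.4974563   0.19132041  1.76754326 -0.117494    0.88692624
  0.03786955] 91.88818733470004
[(567.9317016601562, -208.12759399414062, 111.71429443359375, 82.45748901367188, 21.03750991821289)]
[ 595.20873041 -141.46665528  287.40855099]
```

View pics/w4.png

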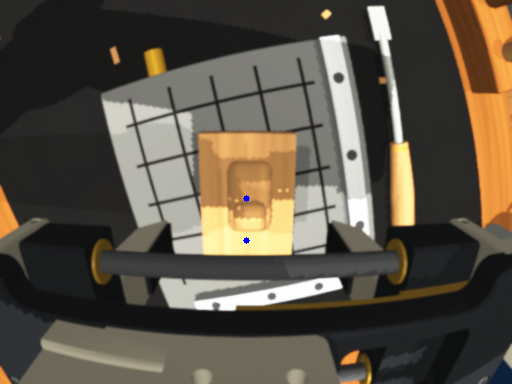

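The blank is centred between the fingers and aligned with them, so I'll descend and grip.

>>> apply_moves(
  increments=[
    [[0, 0, -3, 0], [0, 0, -6, 0], [0, 0, -7.5, 0], [0, 0, -8.5, 0], [0, 0, -9.2, 0], [0, 0, -9.2, 0], [0, 0, -9.2, 0]],
  ],
)

```text
clock: 9.0
tcp_pos: [567.8, -209.6, 39.5]
tcp_rot: [0.001, 0.825, 0.565, 0.0]
contact_force: [-0.2, 0.2, 0.6]
gripper_width: 92.0
grip_force: 0.0
```

>>> apply_moves(
  increments=[
    [[0, 0, 0, 0], [0, 0, 0, 0], [0, 0, 0, 0], [0, 0, 0, 0], [0, 0, 0, 0]],
  ],
  fingers=7,
)

```text
clock: 9.5
tcp_pos: [567.2, -209.2, 39.5]
tcp_rot: [-0.0, 0.825, 0.565, 0.0]
contact_force: [-1.8, 0.3, 6.3]
gripper_width: 79.5
grip_force: 30.0
```

>>> apply_moves(
  increments=[
    [[0.3, -0.4, 0, 0.06], [0.7, -1, 0, 0.12], [1.2, -1.6, 0, 0.17], [1.8, -2.4, 0, 0.22], [2.4, -3.2, 0, 0.22], [3, -4, 0, 0.22], [3.3, -4.3, 0, 0.22], [3.3, -4.3, 0, 0.22], [3.3, -4.3, 0, 0.22]],
  ],
)

```text
clock: 10.4
tcp_pos: [600.5, -251.6, 39.5]
tcp_rot: [-0.0, 0.758, 0.652, 0.0]
contact_force: [-1.8, 2.1, 6.8]
gripper_width: 79.7
grip_force: 30.0
```

```bash
python3 - <<'E'
from h import *
s=get_state();print(s["clock"],s["tcp_pos"],s["tcp_rot"],s["gripper_width"],s["contact_force"])
p=vision.grab_frame("wrist");print(blank(p,48))
cv2.imwrite("pics/w5.png",np.vstack([rect(p,34,430,750,-380,-60)[100:650]]))
E
```

```text
10.4 [ 600.47814491 -251.63887973   39.50972805] [-1.77753548e-04  7.58289740e-01  6.51917532e-01  4.12175276e-04] 79.71444678120028 [-1.76258699  2.10969465  6.82259951]
[(605.7987060546875, -226.4862518310547, 62.296321868896484, 80.50935363769531, 8.673173904418945)]
```

View pics/w5.png

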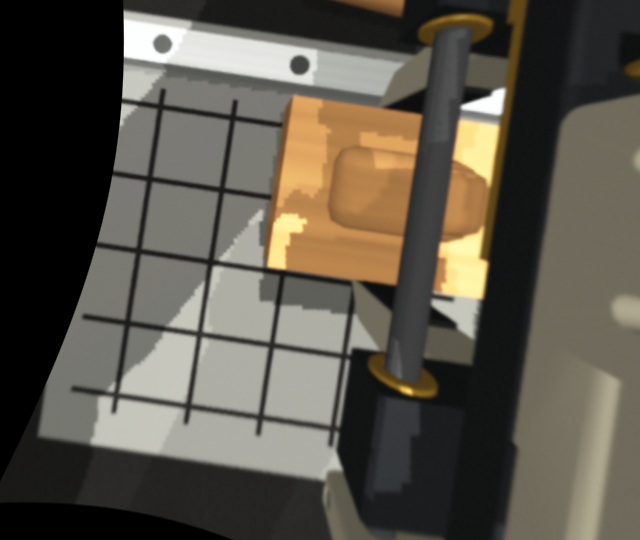

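The blank is held square, about 10 mm from both rails. I'll push toward -y first, watching the force.

>>> apply_moves(
  increments=[
    [[-0.05, -0.3, 0, 0], [-0.1, -0.6, 0, 0], [-0.13, -0.9, 0, 0], [-0.16, -1.1, 0, 0], [-0.18, -1.2, 0, 0], [-0.18, -1.2, 0, 0]],
  ],
)

```text
clock: 11.05
tcp_pos: [599.8, -262.7, 39.6]
tcp_rot: [0.0, 0.758, 0.652, 0.001]
contact_force: [1.0, 3.9, 4.6]
gripper_width: 79.4
grip_force: 30.0
```

>>> apply_moves(
  increments=[
    [[-0.02, -0.15, 0, 0], [-0.04, -0.3, 0, 0], [-0.04, -0.3, 0, 0]],
  ],
)

```text
clock: 11.35
tcp_pos: [599.7, -264.1, 39.5]
tcp_rot: [-0.001, 0.758, 0.652, 0.002]
contact_force: [0.5, 7.0, 6.1]
gripper_width: 79.4
grip_force: 30.0
```

>>> apply_moves(
  increments=[
    [[-0.02, -0.15, 0, 0], [-0.04, -0.3, 0, 0], [-0.04, -0.3, 0, 0], [-0.04, -0.3, 0, 0]],
  ],
)

```text
clock: 11.75
tcp_pos: [599.7, -264.1, 39.5]
tcp_rot: [-0.002, 0.758, 0.653, 0.003]
contact_force: [0.7, 12.2, 8.6]
gripper_width: 79.6
grip_force: 30.0
```

Seated against the -y rail. Now +x, easing the y preload.

>>> apply_moves(
  increments=[
    [[0.3, 0.16, 0, 0], [0.6, 0.11, 0, 0], [0.8, 0.08, 0, 0], [1.0, 0.05, 0, 0], [1.2, 0.02, 0, 0], [1.2, 0.02, 0, 0], [1.2, 0.02, 0, 0]],
  ],
)

```text
clock: 12.45
tcp_pos: [600.7, -264.3, 38.6]
tcp_rot: [-0.01, 0.758, 0.652, -0.003]
contact_force: [-23.7, 14.5, 28.8]
gripper_width: 79.4
grip_force: 30.1
```

Blocked after 1 mm, well short of the rail. The outer finger most likely met a screw head on the rail top, since its position fits. I'll back off, release, and push from the -x face with closed fingers.

>>> apply_moves(
  increments=[
    [[-0.6, 0.1, 0, 0], [-1.2, 0.2, 0, 0], [-1.7, 0.25, 0, 0], [-2.2, 0.3, 0, 0], [-2.2, 0.3, 0, 0], [-2.2, 0.3, 0, 0]],
  ],
)

```text
clock: 13.05
tcp_pos: [591.8, -262.8, 39.7]
tcp_rot: [0.001, 0.757, 0.653, 0.003]
contact_force: [6.4, 6.5, 2.9]
gripper_width: 79.8
grip_force: 30.0
```

>>> apply_moves(
  increments=[
    [[0, 0, 0, 0], [0, 0, 0, 0], [0, 0, 0, 0], [0, 0, 1, 0], [0, 0, 4, 0], [0, 0, 8, 0], [0, 0, 10, 0], [0, 0, 10, 0]],
  ],
  fingers=9.18,
)

```text
clock: 13.85
tcp_pos: [590.0, -269.1, 143.7]
tcp_rot: [0.004, 0.759, 0.651, 0.002]
contact_force: [1.0, -1.2, -0.3]
gripper_width: 92.3
grip_force: 0.0
```

```bash
python3 - <<'E'
from h import *
s=get_state();print(s["clock"],s["tcp_pos"],s["tcp_rot"],s["gripper_width"],s["contact_force"])
p=vision.grab_frame("wrist");print(blank(p,48))
c,d=wray(p,(p["cx"]+1e-6,p["cy"]));print(c)
cv2.imwrite("pics/w6.png",np.hstack([rect(p,34,480,700,-380,-120,1.6),rect(p,48,480,700,-380,-120,1.5)[:352]]) if 0 else rect(p,34,470,700,-380,-80,2.6)[:600,:800])
E
```

```text
13.85 [ 590.02150233 -269.05647204  143.66602661] [0.0036007  0.75872183 0.65140265 0.00167558] 92.31838752423687 [ 1.01454596 -1.21890775 -0.26528561]
[(593.5433654785156, -263.7182159423828, 112.1801986694336, 82.26294708251953, 8.746161460876465)]
[ 601.51379044 -196.57833334  299.80610681]
```

View pics/w6.png

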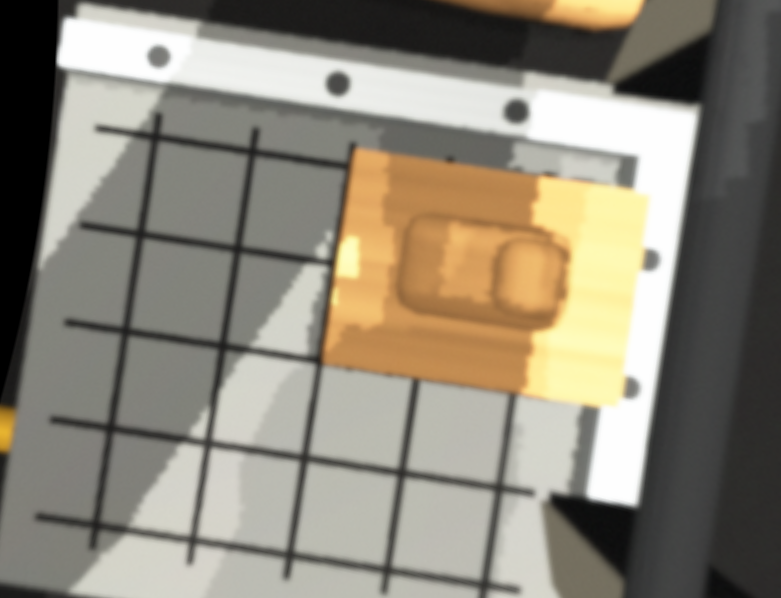

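The blank is at (593.5,-263.7), flush on the -y rail and about 15 mm short of the +x rail, whose screws show at (515,110) and (338,83). Moving behind its -x face with the fingers closed.

>>> apply_moves(
  increments=[
    [[-3, 0.5, 0, 0], [-6, 1.2, 0, 0], [-7, 1.6, 0, 0], [-7, 1.6, 0, 0], [-7, 1.6, 0, 0], [-7, 1.6, 0, 0], [-7, 1.6, 0, 0], [-7, 1.6, 0, 0]],
  ],
  fingers=0,
)

```text
clock: 14.7
tcp_pos: [518.2, -251.2, 138.6]
tcp_rot: [0.0, 0.758, 0.652, 0.0]
contact_force: [-0.0, -0.0, -0.6]
gripper_width: 32.3
grip_force: 0.0
```

>>> apply_moves(
  increments=[
    [[0, -0.1, -3, 0], [0, -0.1, -6, 0], [0, -0.1, -8, 0], [0, -0.1, -9.5, 0], [0, -0.1, -10.5, 0], [0, -0.1, -10.8, 0], [0, -0.1, -10.8, 0]],
  ],
)

```text
clock: 15.4
tcp_pos: [517.8, -252.3, 30.8]
tcp_rot: [0.0, 0.758, 0.652, 0.0]
contact_force: [-0.7, -0.6, -0.3]
gripper_width: 0.3
grip_force: 0.0
```

>>> apply_moves(
  increments=[
    [[0.8, -0.12, 0, 0], [1.4, -0.2, 0, 0], [1.7, -0.25, 0, 0], [2.0, -0.3, 0, 0], [2.3, -0.34, 0, 0], [2.6, -0.38, 0, 0], [2.9, -0.43, 0, 0], [3.0, -0.44, 0, 0], [3.0, -0.44, 0, 0]],
  ],
)

```text
clock: 16.3
tcp_pos: [548.1, -256.7, 30.8]
tcp_rot: [0.0, 0.758, 0.652, 0.0]
contact_force: [-1.8, 0.4, 1.7]
gripper_width: 0.5
grip_force: 0.9
```

>>> apply_moves(
  increments=[
    [[0.2, -0.03, 0, 0], [0.4, -0.06, 0, 0], [0.5, -0.07, 0, 0], [0.5, -0.07, 0, 0]],
  ],
)

```text
clock: 16.7
tcp_pos: [551.9, -257.3, 30.6]
tcp_rot: [-0.001, 0.758, 0.652, -0.0]
contact_force: [-5.7, 1.0, 5.7]
gripper_width: 0.2
grip_force: 2.8
```

>>> apply_moves(
  increments=[
    [[0.2, -0.03, 0, 0], [0.3, -0.04, 0, 0], [0.3, -0.04, 0, 0], [0.3, -0.04, 0, 0]],
  ],
)

```text
clock: 17.1
tcp_pos: [551.9, -257.2, 30.6]
tcp_rot: [-0.003, 0.759, 0.651, -0.002]
contact_force: [-12.6, 2.8, 12.5]
gripper_width: 0.5
grip_force: 6.8
```

Seated on +x. Now I'll back off, lift over to the +y face, and check on the way.

>>> apply_moves(
  increments=[
    [[-0.8, 0.1, 0, 0], [-2, 0.3, 0, 0], [-2, 0.3, 4, 0], [-2, 0.3, 8, 0], [-2, 0.3, 10.8, 0], [0, 2, 10.8, 0], [3, 4.5, 10.8, 0], [5.5, 6.7, 10.8, 0], [6.5, 7, 10.8, 0], [6.5, 7, 10.8, 0], [6.5, 7, 10.8, 0], [6.5, 7, 10.8, 0]],
  ],
)

```text
clock: 18.3
tcp_pos: [619.2, -189.6, 138.5]
tcp_rot: [0.0, 0.759, 0.651, -0.001]
contact_force: [0.6, 0.7, -0.1]
gripper_width: 0.6
grip_force: 0.0
```

```bash
python3 - <<'E'
from h import *
s=get_state();print(s["clock"],s["tcp_pos"],s["gripper_width"],s["contact_force"])
p=vision.grab_frame("wrist");print(blank(p,48))
q=vision.grab_frame("top")
for k,z in dict(plate=0,fence_corner=20,blank=20).items():
    for r in spotter.pinpoint(k,q)[:2]: print(k,round(r["score"],2),np.round(r["at"],1),np.round(onz(q,r["at"],z)))
print(red(vision.grab_frame("scene")["frame"]))
E
```

```text
18.3 [ 619.23500928 -189.60908326  138.53775709] 0.5553671504450283 [ 0.55033361  0.74053188 -0.10504843]
[]
plate 0.77 [275.4 207.9] [ 573. -232.    0.]
fence_corner 0.89 [301.3 190. ] [ 636. -328.   20.]
blank 0.69 [283.3 195.4] [ 617. -261.   20.]
blank 0.6 [396.4 252.1] [ 401. -669.   20.]
[(array([149, 166,   8,  21,  41], dtype=int32), array([152.4, 175.7])), (array([332, 236,  12,   9,  52], dtype=int32), array([336.7, 241.3])), (array([376, 258,   9,   8,  31], dtype=int32), array([379. , 262.8]))]
```

>>> apply_moves(
  increments=[
    [[0, 0, -4, 0], [0, 0, -8, 0], [0, 0, -10, 0], [0, 0, -10.8, 0], [0, 0, -10.8, 0], [-0.1, -0.5, -10.8, 0], [-0.13, -0.8, -10.8, 0], [-0.16, -1.0, -10.8, 0], [-0.18, -1.2, -10.8, 0], [-0.18, -1.2, -10.8, 0]],
  ],
)

```text
clock: 19.6
tcp_pos: [618.9, -200.3, 31.3]
tcp_rot: [0.0, 0.759, 0.652, 0.0]
contact_force: [-0.8, 0.6, -0.2]
gripper_width: 0.8
grip_force: 0.0
```

>>> apply_moves(
  increments=[
    [[-0.03, -0.2, 0, 0], [-0.06, -0.4, 0, 0], [-0.08, -0.5, 0, 0], [-0.08, -0.5, 0, 0]],
  ],
)

```text
clock: 20.0
tcp_pos: [618.6, -201.4, 30.9]
tcp_rot: [-0.001, 0.758, 0.653, 0.001]
contact_force: [-0.7, 5.9, 2.6]
gripper_width: 0.8
grip_force: 2.8
```

>>> apply_moves(
  increments=[
    [[-0.03, -0.2, 0, 0], [-0.06, -0.4, 0, 0], [-0.06, -0.4, 0, 0], [-0.06, -0.4, 0, 0]],
  ],
)

```text
clock: 20.4
tcp_pos: [618.5, -201.4, 31.0]
tcp_rot: [-0.003, 0.757, 0.653, 0.002]
contact_force: [0.2, 11.2, 5.8]
gripper_width: 0.3
grip_force: 6.0
```

>>> apply_moves(
  increments=[
    [[0.15, 1, 0, 0], [0.3, 2, 0, 0], [0.3, 2, 4, 0], [0.3, 2, 8, 0], [0.3, 2, 12, 0], [0, 0, 14, 0], [-1.5, -4, 15, 0], [-3, -6, 15, 0], [-3, -6, 15, 0], [-3, -6, 15, 0], [-3, -6, 15, 0]],
  ],
)

```text
clock: 21.5
tcp_pos: [587.9, -267.1, 180.3]
tcp_rot: [-0.0, 0.758, 0.652, 0.0]
contact_force: [0.7, 0.4, 0.2]
gripper_width: 0.3
grip_force: 0.0
```

```bash
python3 - <<'E'
from h import *
s=get_state();print(s["clock"],s["tcp_pos"],s["joint_positions"][6],s["contact_force"])
p=vision.grab_frame("wrist");print(blank(p,48))
cv2.imwrite("pics/w7.png",rect(p,34,470,700,-380,-80,2.6)[:600,:800])
q=vision.grab_frame("top")
for k,z in dict(stop_top=84.5,gouge_b=0,blank=20).items():
    for r in spotter.pinpoint(k,q)[:2]: print(k,round(r["score"],2),np.round(onz(q,r["at"],z)))
E
```

```text
21.5 [ 587.87628362 -267.10264971  180.3317613 ] 0.2978699677179258 [0.66085107 0.37926856 0.24262872]
[(609.3620300292969, -264.7637023925781, 110.8581771850586, 81.49563598632812, 8.949458122253418)]
stop_top 0.64 [543. 314.  84.]
stop_top 0.55 [563. 191.  84.]
gouge_b 0.87 [695. 142.   0.]
gouge_b 0.55 [ 744. -226.    0.]
blank 0.76 [ 407. -675.   20.]
blank 0.59 [ 609. -262.   20.]
```

View pics/w7.png

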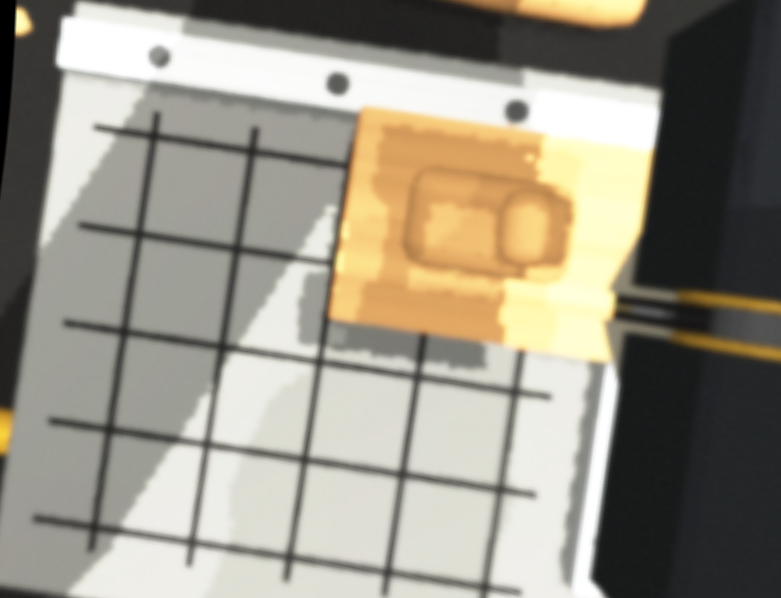

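The blank is flush in the corner: measured (609.4,-264.8) against the predicted home of (608.9,-263.8), and square. Now to the mushroom head.

>>> apply_moves(
  increments=[
    [[0, 4, 0, 0], [0, 8, 0, 0], [0, 12, 0, 0], [-0.3, 16, 0, 0], [-0.6, 20, 0, 0], [-1, 24, 0, 0], [-1.3, 28, 0, 0], [-1.6, 32, 0, 0], [-1.6, 36, 0, 0], [-1.6, 40, 0, 0], [-1.6, 43, 0, 0], [-1.6, 44, 0, 0], [-1.6, 44, 0, 0], [-1.6, 44, 0, 0]],
  ],
  fingers=9.18,
)

```text
clock: 23.15
tcp_pos: [571.5, 169.4, 180.6]
tcp_rot: [0.0, 0.759, 0.651, -0.001]
contact_force: [0.3, -1.4, -0.5]
gripper_width: 91.8
grip_force: 0.0
```

```bash
python3 - <<'E'
from h import *
s=get_state();print(s["clock"],s["tcp_pos"],s["tcp_rot"],s["joint_positions"],s["contact_force"])
p=vision.grab_frame("wrist")
for st,ce in red(p["frame"]):
    if st[4]>300: print(st,ce,[np.round(wonz(p,(st[0]+st[2]/2-.5,st[1]+st[3]/2-.5),z)[:2],1) for z in(84.5,75)])
for r in spotter.pinpoint("stop_top",p)[:3]: print(r,wonz(p,r["at"],84.5))
E
```

```text
23.15 [571.51980017 169.42156909 180.55213031] [ 4.94675821e-04  7.58876345e-01  6.51234330e-01 -5.44100329e-04] [-0.34353444  0.41951397  0.01218976  1.74705029 -0.00440121  0.97570836
 -0.48230777] [ 0.27814813 -1.37295837 -0.46993094]
[ 27 125  49  99 727] [ 51.9 181.2] [array([376.6, 219.7]), array([368.7, 218.9])]
[ 227  165   44   43 1247] [248.6 185.4] [array([573.9, 175.7]), array([573.5, 173.2])]
{'at': [243.8, 190.0], 'score': 0.74} [569.27523259 172.74057702  84.5       ]
{'at': [191.0, 35.9], 'score': 0.58} [545.83704029 313.38213897  84.5       ]
```

>>> apply_moves(
  increments=[
    [[0.1, 0.4, -3, 0], [0.1, 0.4, -6, 0], [0.1, 0.4, -9, 0], [0.1, 0.4, -10.5, 0], [0.1, 0.4, -11.2, 0], [0.1, 0.4, -11.4, 0], [0.1, 0.4, -11.4, 0], [0.1, 0.4, -11.4, 0]],
  ],
)

```text
clock: 24.05
tcp_pos: [573.4, 175.6, 68.1]
tcp_rot: [0.0, 0.758, 0.652, 0.001]
contact_force: [0.6, -0.5, 0.0]
gripper_width: 91.8
grip_force: 0.0
```

>>> apply_moves(
  increments=[
    [[0, 0, 0, 0], [0, 0, 0, 0], [0, 0, 0, 0], [0, 0, 0, 0], [0, 0, 0, 0], [0, 0, 0, 0], [0, 0, 0, 0], [0, 0, 0, 0]],
  ],
  fingers=3,
)

```text
clock: 24.85
tcp_pos: [572.3, 175.4, 66.7]
tcp_rot: [-0.0, 0.758, 0.652, -0.0]
contact_force: [-0.9, -0.6, -0.1]
gripper_width: 39.0
grip_force: 30.0
```

>>> apply_moves(
  increments=[
    [[0, 0, 0, -0.1], [0, 0, 0, -0.2], [0, 0, 0, -0.3], [0, 0, 0, -0.4], [0, 0, 0, -0.5], [0, 0, 0, -0.6], [0, 0, 0, -0.7], [0, 0, 0, -0.8], [0, 0, 0, -0.9], [0, 0, 0, -0.96], [0, 0, 0, -0.96], [0, 0, 0, -0.96]],
  ],
)

```text
clock: 26.05
tcp_pos: [574.2, 174.0, 67.4]
tcp_rot: [0.001, 0.974, 0.228, 0.002]
contact_force: [3.9, -4.3, 2.1]
gripper_width: 38.9
grip_force: 30.0
```

>>> apply_moves(
  increments=[
    [[0, 0, 0, 0], [0, 0, 0, 0], [0, 0, 0, 0], [0, 0, 0, 0], [0, 0, 0, 0], [0, 0, 0, 0]],
  ],
  fingers=9.18,
)

```text
clock: 26.65
tcp_pos: [572.1, 175.5, 66.6]
tcp_rot: [-0.0, 0.974, 0.228, -0.0]
contact_force: [0.6, 0.4, -0.5]
gripper_width: 82.3
grip_force: 0.0
```

>>> apply_moves(
  increments=[
    [[0, 0, 2, 0], [0, 0, 5, 0], [0, 0, 9, 0], [0, 0, 13, 0], [0, 0, 16, 0], [0, -3, 16, 0], [0, -6, 16, 0], [0, -9, 16, 0], [0, -12, 16, 0], [0, -12, 16, 0], [0, -12, 16, 0], [0, -12, 16, 0]],
  ],
)

```text
clock: 27.85
tcp_pos: [572.2, 56.8, 226.7]
tcp_rot: [-0.0, 0.974, 0.229, 0.0]
contact_force: [-0.5, 0.4, -1.5]
gripper_width: 91.8
grip_force: 0.0
```

```bash
python3 - <<'E'
from h import *
s=get_state();print(s["clock"],s["tcp_pos"],s["tcp_rot"],s["contact_force"])
q=vision.grab_frame("scene");print(red(q["frame"]))
q=vision.grab_frame("top")
for k,z in dict(stop_top=94,gouge_a=0,blank=20).items():
    for r in spotter.pinpoint(k,q)[:2]: print(k,round(r["score"],2),np.round(onz(q,r["at"],z)))
E
```

```text
27.85 [572.23848072  56.83281522 226.65574876] [-4.22221381e-04  9.73506099e-01  2.28660658e-01  1.95888178e-05] [-0.46277707  0.38819615 -1.46513293]
[(array([149, 166,   8,  21,  40], dtype=int32), array([152.4, 175.6])), (array([332, 233,  12,  10,  53], dtype=int32), array([336.7, 239.2])), (array([376, 258,   9,   8,  31], dtype=int32), array([379. , 262.8]))]
stop_top 0.56 [542. 312.  94.]
gouge_a 0.82 [ 726. -228.    0.]
gouge_a 0.56 [690. 149.   0.]
blank 0.78 [ 616. -260.   20.]
blank 0.58 [ 406. -660.   20.]
```

The head's top is back at row 233, its starting height, so it has popped up. The blank is home and the arm is clear.

```bash
python3 -c "
from bench import order
print(order.hand_in())"
```

```text
the job is handed in; nothing more can be done
None
```

The job is handed in at about 28 s of the 72 s limit, with no verdict returned: the stop was latched, the blank pushed flush and square into the fence corner, the head turned free and back up, and the gouges showed no sign of having moved.

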